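# Strongbox key in the wine cellar

## Task

The wine cellar's strongbox is to be opened, but a gold-capped half bottle is standing on its lid: first lift that bottle off and stand it upright on the free end of the narrow barrel-stave riser, and let go of it. Then take the key with the red head from the oak key block, push it fully home in the lock on the strongbox's lid (its pins are sticky: rock it a little each way as it goes in, do not force it), turn it a quarter turn clockwise to the stop against its spring, and finish holding it there in the gripper, so that the lid can be lifted. Leave the other two keys in the block, and do not shift the other bottle, the glasses or the corkscrew.

Things in the scene. Friction and masses are not known exactly. Their poses are not given: they have to be found in the camera images.
- strongbox: Fixed green steel strongbox, 200 (x) x 270 (y) x 85 mm high. Origin: centre of its underside; z up, its front (lock side) faces its own -x. Lid flat, top at z = 85 mm, does not move. A brass lock rose, 46 x 38 mm, sits on the lid 62 mm in front of the centre, its top at z = 90 mm.
- keyhole (a point): Centre of the keyhole, at the rose's top face, 90 mm above the table; axes as the strongbox. Slot 22 mm along x, 6 mm along y through a 4 mm plate, under a 3 mm countersink of 28 x 12 mm at the top. The key goes straight down, either way round, bit along x; home when key_red is at this point. Only within 2.5 mm of home does it turn; turned, it cannot be pulled out.
- lock (a joint): Turn of the lock, rad: 0 at rest, 1.571 at the stop, growing clockwise seen from above. Sprung back to 0 (0.015 to 0.055 N m). The key has 0.1 rad of play: turn a little past a quarter. Two sticky pins meet the key about 17 and 10 mm short of home. Pushed straight it jams (30 N or more: that is forcing it); rocked 0.1 rad each way about its axis every 2 mm, it passes with about 10 N.
- key_red: Red-headed double-bit key, 60 g, upright in one of the key block's three slots. Origin: centre of the underside of its collar (17 mm across, 4 thick); z up to the head, x along the width of bit and head. Below: round shank 5 mm across to z = -10 mm, then a flat bit 20 (x) x 4 (y) mm to the rounded tip at z = -30 mm. The same after a half turn about z.
- key_blue: The same key with a blue head, in another slot of the block; leave it.
- key_yellow: The same key with a yellow head, in another slot of the block; leave it.
- keyblock: Fixed oak block 165 (x) x 56 (y) x 42 mm high with three upright slots in a row along its x, 48 mm apart, the middle one at its centre. Keys stand in them with the collar on the block's top, their bits along the block's x. Origin: centre of its underside.
- riser: Fixed narrow oak barrel stave on two feet, 330 (x) x 76 (y) mm, its flat top 60 mm above the table. Origin: centre of its underside; x along the stave. The green bottle stands near its +x end; the other part is free.
- riser_spot (a point): Point on the top of the riser, in the middle of its width and of its free part, 70 mm from its centre towards its -x end; axes as the riser.
- bottle: Half bottle of dark wine-red glass, cream label, gold capsule, standing on the strongbox's lid behind the lock. 235 mm tall; 59 mm across up to 140 mm, then tapering to a straight neck 27 mm across from 172 to 223 mm, a 29 mm lip above. About 0.7 kg. Origin: centre of its underside, z up.
- bottle_green: The same half bottle with a green capsule and grey-green label, standing on the riser 105 mm from its centre towards +x; leave it.
- glass_a: Stemmed wine glass, 188 mm tall, 74 mm across, at the back of the table; origin under its foot; leave it.
- glass_b: Another such wine glass; leave it.
- corkscrew: Folded waiter's corkscrew with dark wood scales, 115 (x) x 25 x 12 mm, lying on the table at the back left; leave it.
- key_head (a point): Centre of the red key's head, 28 mm above the key's origin; axes as the key. The head is 28 (x) x 9 (y) x 32 (z) mm: grip it across its 9 mm, along y.
Not all that is in view belongs to the job. What is shaped like the key_red but brown or white is not meant.

How it is judged (in metres and radians):
On the way, in this order (a step that is already met when the one before it is completed fails the run):
1. the gold-capped half bottle stands upright on the riser, let go (z of bottle in the frame of riser_spot between -0.004 and 0.004 m and y of bottle in the frame of riser_spot between -0.034 and 0.034 m and x of bottle in the frame of riser_spot between -0.09 and 0.12 m and angle between bottle's own z axis and vertical below 0.08 rad and linear speed of bottle below 0.02 m/s and contact force between the fingers and bottle below 0.1 N), for 0.2 s.
2. the red key is fully home in the lock, not yet turned (z of key_red in the frame of keyhole below 0.0025 m and horizontal distance between key_red and keyhole below 0.004 m and angle between key_red's own z axis and vertical below 0.12 rad and value of joint lock below 0.5 rad), for 0.05 s.
At the end, for the whole second after the job is handed in: The red key, home in the keyhole (within 4 mm, upright within 0.12 rad) and gripped with over 2 N, holds the lock at 1.35 rad or more; the gold-capped bottle stands at rest on the riser, upright within 0.08 rad, its centre within 34 mm of the riser's middle line, untouched (value of joint lock above 1.35 rad and z of key_red in the frame of keyhole between -0.003 and 0.004 m and horizontal distance between key_red and keyhole below 0.004 m and angle between key_red's own z axis and vertical below 0.12 rad and contact force between the fingers and key_red above 2 N and z of bottle in the frame of riser_spot between -0.004 and 0.004 m and y of bottle in the frame of riser_spot between -0.034 and 0.034 m and x of bottle in the frame of riser_spot between -0.09 and 0.12 m and angle between bottle's own z axis and vertical below 0.08 rad and linear speed of bottle below 0.02 m/s and contact force between the arm and bottle below 0.1 N); the arm keeps its last pose, push and grip.
It fails at once if a blue or yellow key pulled up or shifted by more than 15 mm (distance of any of key_blue, key_yellow from where it was at the start of the episode above 0.015 m).
It fails at once if the green-capped bottle, a glass or the corkscrew shifted by more than 30 mm (distance of any of bottle_green, glass_a, glass_b, corkscrew from where it was at the start of the episode above 0.03 m).
It fails at once if the gold-capped bottle tipped over (angle between bottle's own z axis and vertical above 0.7 rad).
It fails at once if the key forced: pressed against the strongbox, its lock or pins with over 45 N (all contacts added up) before it is turned (contact force between key_red and strongbox above 45 N and value of joint lock below 0.3 rad).
It also fails if it takes over 62 s, if anything falls off the work surface, if the arm or the gripper's body presses on something with over 40 N, if the wrist force passes 120 N, or if a joint passes its speed limit or range.

## Robot

A 6-joint arm with a two-finger parallel gripper is mounted at the origin on the work surface. World frame = base frame: x ahead of the robot, y to its left, z up, the work surface at z = 0. Lengths are in mm, angles in degrees, forces in N, time in s.
With the tool pointing down it reaches from about 375 to 975 mm from the base axis. Payload 3.8 kg.
Tool frame: the origin (TCP) lies at the very end of the fingers, on their centre line; the grasp point (between the pads) lies 19 mm behind it; z points along the fingers, y is the line along which they close (so a half turn about z gives the same grasp; the last joint's range is limited). The gripper opens to 88 mm and grips with 3 to 60 N. Pads are 18 mm wide; open, the fingers measure 123 mm over their backs; the gripper's body (75 mm by 187 mm) begins 45 mm behind the grasp point.
Start: joints at [-78.031, 15.12, 91.902, -0, 72.978, -2.114], TCP at [164.244, -654.708, 238.706] pointing down, gripper open.
Joint ranges: [-150.88, 150.88], [-54.13, 125.18], [17.81, 147.31], [-75.09, 255.09], [0, 152.58], [-146.25, 146.25]. Speed limits (degrees/s): [147.25, 147.25, 180, 180, 180, 180].

## Interface

Orientations are given as [roll, pitch, yaw] about the fixed x, y, z axes, in that order (R = Rz(yaw) Ry(pitch) Rx(roll)).
In Python, from cell import robot gives the robot as it stands. The module is installed in compiled form; this text tells all that it offers. Calls block until the motion is done:
- robot.movep(position, orientation): joint-space move of the TCP to a pose.
- robot.line_to(position, attitude=None, velocity=150): straight line of the TCP; attitude=None keeps the orientation; velocity is the mean speed in mm/s.
- robot.move_joints(angles): joint-space move.
- robot.command_gripper(opening, newtons=None): opening from 0.0 (shut) to 1.0 (fully open); newtons is the grip in N (None keeps the last); returns when the fingers have stopped.
- robot.dwell(seconds).
- robot.inverse_kinematics(position, orientation): joint angles nearest the present ones, or None.
- robot.sense(): the state.
- robot.read_camera(name): name is "side" or "top"; returns a dict with "img" (420x560x3 uint8, red, green, blue), "range_z" (420x560 float32, mm along the optical axis (not along the pixel's ray), 0 where there is no reading), "K" (3x3 intrinsics, pixels), "R" (3x3) and "t" (3): a world point X has camera coordinates R X + t. Camera axes: x right, y down, z forward; pixel columns grow to the right and rows downward; lengths in mm; the calibration is good to about 2 mm. A picture is of the moment at which its call begins.
A pose or a line that the arm cannot do raises robot.MotionError and nothing moves.
- robot.job_done(): hands the job in; it is judged then, once.
Trained networks look in the newest picture that a camera, given by its name, has taken for a name from the list of things; names that differ only in an ending like _2 or _b are one class to them, and where a whole thing is asked for, a point or a joint stands for the part that bears it (a point fixed in the world has none). Each returns a list of dicts, best first, with "p" (0 to 1); they miss things now and then, are a little off and sometimes report something else, mostly with a low value. They report only what shows in the picture. A call takes as long as a camera call. They do not tell look-alikes from the thing itself.
- robot.boxes_of(camera, query): "at" ([row, column] in pixels, amid what is visible of it).
- robot.regions_of(camera, query): "mask" (420x560 bool, what is visible of it) and "at" ([row, column] in pixels, amid what is visible of it).
- robot.place_of(camera, query): "at" ([row, column] in pixels: a listed point, or the origin of a listed thing).
The state is a dict: "t": time; "joints": joint angles; "qd": joint speeds; "effort": joint torques, N m; "position": TCP position; "eef_rot": TCP orientation; "contact_force": force on the tool from outside, world axes, zero at the start; "wrist_torque": the same for the moment, N m; "grip_width": opening from 0.0 (shut) to 1.0 (fully open); "grasp_force": force on a finger pad.
Only numpy, scipy, OpenCV 4.12 (cv2) and the standard library are available. Lean on these libraries where they do the work, as an engineer would, in place of code of your own. Each camera call takes 0.05 s, during which the arm holds its last target. There are 200 camera calls.

## Working session

There is one attempt and no reset: what is moved stays moved. The work goes in short steps, each a Python script; the robot and the scene stay as the last script left them, time stands still between calls to the robot, and variables do not carry over. Pictures are saved under pics/ and viewed, at most 10 in all, crops included, and the job is handed in when it is done.

```bash
mkdir -p pics; cat > h.py <<'E'
import numpy as np, cv2
from cell import robot
def cam(n):
    c=robot.read_camera(n); return c
def save(img,f): cv2.imwrite('pics/'+f,cv2.cvtColor(np.ascontiguousarray(img),cv2.COLOR_RGB2BGR))
def px2w(c,u,v,z=None,d=None):
    # u col, v row; at world height z or depth d
    r=np.linalg.inv(c['K'])@np.array([u,v,1.0]); R=c['R'];t=c['t']
    if d is None:
        o=-R.T@t; w=R.T@r; d=(z-o[2])/w[2]
    return R.T@(r*d-t)
def cloud(c):
    v,u=np.mgrid[0:420,0:560]; d=c['range_z'].astype(float)
    r=np.stack([u,v,np.ones_like(u)],-1)@np.linalg.inv(c['K']).T
    P=(r*d[...,None]-c['t'])@c['R']; P[d==0]=np.nan
    return P
E
python3 - <<'E'
from h import *
out=[]
for n in ['top','side']:
    c=cam(n); save(c['img'],n+'0.png'); np.savez(n+'0.npz',**c)
    print(n,'campos',(-c['R'].T@c['t']).round(), c['R'].round(2).tolist())
    for q in ['key_red','key_blue','key_yellow','key_head','keyhole','strongbox','keyblock','riser','riser_spot','bottle','bottle_green','glass_a','corkscrew']:
        print(q,[(np.round(d['at']).tolist(),round(d['p'],2)) for d in robot.place_of(n,q)][:5])
print(robot.sense()['t'])
E
```

```text
top campos [ 365.   49. 1379.] [[0.01, -1.0, -0.01], [-0.98, -0.01, -0.18], [0.18, 0.01, -0.98]]
key_red [([237.0, 174.0], 0.57), ([208.0, 180.0], 0.46), ([266.0, 180.0], 0.43), ([214.0, 162.0], 0.41), ([246.0, 144.0], 0.39)]
key_blue [([240.0, 199.0], 0.48)]
key_yellow [([230.0, 289.0], 0.59), ([237.0, 190.0], 0.57)]
key_head [([208.0, 177.0], 0.64), ([209.0, 158.0], 0.51), ([235.0, 174.0], 0.48), ([272.0, 177.0], 0.42), ([249.0, 142.0], 0.38)]
keyhole [([247.0, 287.0], 0.88)]
strongbox [([231.0, 288.0], 0.89)]
keyblock [([241.0, 190.0], 0.57)]
riser [([239.0, 396.0], 0.57)]
riser_spot [([262.0, 403.0], 0.98)]
bottle [([206.0, 272.0], 0.88)]
bottle_green [([207.0, 396.0], 0.7), ([246.0, 287.0], 0.61), ([207.0, 274.0], 0.23)]
glass_a [([168.0, 251.0], 0.86), ([169.0, 347.0], 0.55)]
corkscrew [([176.0, 210.0], 0.59), ([264.0, 403.0], 0.32)]
side campos [ 92. 900. 672.] [[-0.87, -0.49, 0.0], [-0.25, 0.44, -0.86], [0.42, -0.75, -0.51]]
key_red [([331.0, 260.0], 0.76), ([360.0, 200.0], 0.65), ([320.0, 169.0], 0.54), ([298.0, 191.0], 0.5), ([313.0, 216.0], 0.45)]
key_blue [([282.0, 247.0], 0.58), ([213.0, 261.0], 0.31)]
key_yellow [([301.0, 232.0], 0.76)]
key_head [([345.0, 200.0], 0.63), ([289.0, 185.0], 0.57), ([322.0, 264.0], 0.57), ([310.0, 166.0], 0.55), ([309.0, 215.0], 0.45)]
keyhole [([216.0, 312.0], 0.74), ([164.0, 325.0], 0.67)]
strongbox [([240.0, 290.0], 0.82)]
keyblock []
riser [([188.0, 353.0], 0.78)]
riser_spot [([181.0, 374.0], 0.8), ([271.0, 173.0], 0.67), ([313.0, 232.0], 0.31), ([304.0, 213.0], 0.31)]
bottle [([212.0, 263.0], 0.68), ([179.0, 374.0], 0.56)]
bottle_green [([161.0, 320.0], 0.68), ([188.0, 350.0], 0.64), ([285.0, 247.0], 0.43)]
glass_a [([238.0, 200.0], 0.75)]
corkscrew [([271.0, 176.0], 0.79)]
1.4
```

View pics/top0.png

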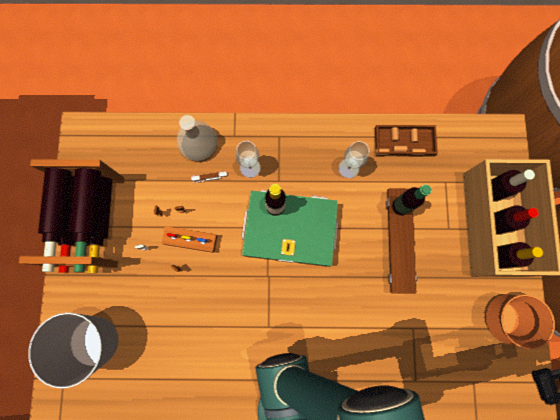

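View pics/side0.png

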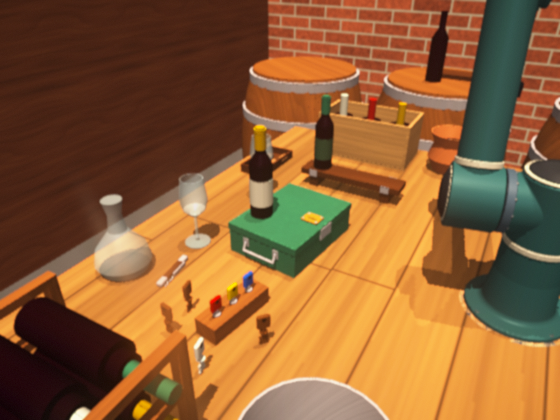

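```bash
python3 - <<'E'
import numpy as np,cv2
a=cv2.imread('pics/top0.png')[185:290,130:230]
cv2.imwrite('pics/crop0.png',cv2.resize(a,None,fx=5,fy=5,interpolation=cv2.INTER_CUBIC))
E
```

```text
(no output)
```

View pics/crop0.png

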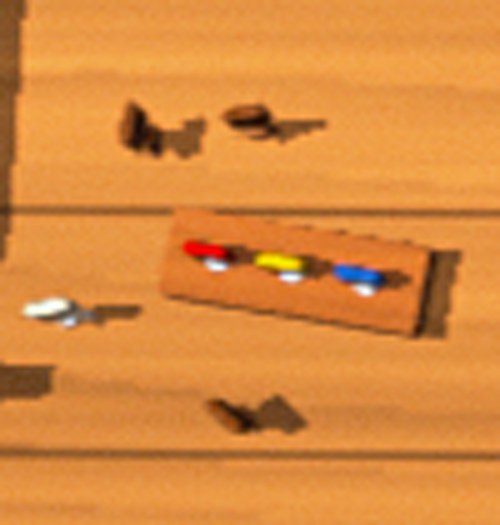

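Top view: the key block is at (190,240). The red head is at (172,235), yellow at (186,237) and blue at (202,240). The look-alikes are white at (140,247) and brown at (157,210), (180,209) and (177,267). I choose the red head at the left end of the block, and the crop confirms it. The gold bottle stands on the box with its cap at (275,189), the rose is at (288,247), and the free part of the riser is around (403,262). Next I measure these.

```bash
python3 - <<'E'
from h import *
def ld(n): 
    c=dict(np.load(n+'0.npz')); return c
for n in ['top','side']:
    c=ld(n); P=cloud(c); hsv=cv2.cvtColor(c['img'],cv2.COLOR_RGB2HSV).astype(int); H,S,V=[hsv[...,i] for i in range(3)]
    def zone(x0,x1,y0,y1,z0,z1):
        with np.errstate(all='ignore'):
            return (P[...,0]>x0)&(P[...,0]<x1)&(P[...,1]>y0)&(P[...,1]<y1)&(P[...,2]>z0)&(P[...,2]<z1)
    def rect(m,name):
        Q=P[m][:,:2].astype(np.float32)
        if len(Q)<4: print(name,len(Q)); return
        (cx,cy),(w,h),a=cv2.minAreaRect(Q)
        print(n,name,len(Q),'c',round(cx,1),round(cy,1),'wh',round(w),round(h),'a',round(a,1),'zmed',np.median(P[m][:,2]).round(1))
    if n=='top':
        for nm,(v,u) in dict(red=(235,172),yel=(237,186),blue=(240,202),rose=(247,288),cap=(189,275),spot=(262,403),block=(241,166),lidm=(231,310)).items(): print(nm,P[v,u].round(1))
    b=P[240 if n=='top' else 300, 190 if n=='top' else 232]
    for nm,hh in dict(red=((H<6)|(H>174)),yel=(H>22)&(H<34),blue=(H>105)&(H<130)).items():
        m=hh&(S>150)&(V>90)&zone(350,650,100,420,50,110)
        if m.sum(): print(n,nm,m.sum(),P[m].mean(0).round(1),P[m].min(0).round(),P[m].max(0).round())
    g=(H>60)&(H<90)&(S>100)
    rect(g&zone(350,800,-150,250,78,92),'lid')
    rect((H>20)&(H<35)&(S>120)&zone(350,600,-100,150,84,96),'rose')
    rect(zone(350,650,100,420,35,46),'block')
    rect(zone(350,800,-400,-150,54,66),'riser')
    m=(H>20)&(H<34)&(S>150)&zone(300,800,-150,250,270,330)
    print(n,'cap',m.sum(),P[m].mean(0).round(1),P[m].min(0).round(),P[m].max(0).round())
    m=zone(400,800,-150,250,268,330); print(n,'neck',m.sum(),P[m].mean(0).round(1),P[m].min(0).round(),P[m].max(0).round())
    m=zone(400,800,-150,250,95,220); print(n,'body',m.sum(),P[m].mean(0).round(1),P[m].min(0).round(),P[m].max(0).round())
    m=zone(300,800,-400,-150,95,300); print(n,'greenb',m.sum(),P[m].mean(0).round(1),P[m].min(0).round(),P[m].max(0).round())
E
```

```text
red [525.7 373.6  84.5]
yel [519.2 329.2  88.9]
blue [510.4 280.1  87.8]
rose [492.6  16.6  67.1]
cap [616.3  56.3 321. ]
spot [ 449.1 -339.    58.2]
block [511.9 402.7  40.4]
lidm [540.  -50.2  88.2]
top red 19 [526.8 377.5  84.4] [522. 368.  68.] [532. 389.  90.]
top yel 22 [520.1 332.6  84.5] [516. 320.  77.] [524. 346.  89.]
top blue 16 [511.9 281.8  84.9] [508. 272.  73.] [517. 296.  89.]
top lid 4947 c 551.1 10.4 wh 270 203 a 83.5 zmed 84.8
top rose 147 c 491.1 17.8 wh 40 47 a 83.1 zmed 89.4
top block 767 c 557.9 283.5 wh 165 287 a 25.0 zmed 41.5
top riser 2152 c 519.7 -336.1 wh 79 330 a 89.5 zmed 59.4
top cap 118 [614.5  58.5 315.5] [602.  46. 283.] [631.  72. 324.]
top neck 138 [613.1  58.6 310.8] [602.  46. 269.] [631.  72. 324.]
top body 614 [724.8 124.2 150.3] [ 505. -150.   95.] [800. 180. 220.]
top greenb 1159 [ 681.  -265.3  182. ] [ 594. -364.   96.] [ 800. -150.  299.]
side red 105 [525.  384.8  74.2] [522. 371.  57.] [530. 395.  87.]
side yel 34 [520.2 334.7  84.9] [516. 322.  83.] [525. 346.  87.]
side blue 22 [511.4 289.2  84.1] [507. 280.  81.] [514. 298.  87.]
side lid 3380 c 550.6 15.9 wh 273 200 a 83.9 zmed 85.2
side rose 124 c 493.4 13.3 wh 51 54 a 79.1 zmed 89.4
side block 1615 c 533.0 268.5 wh 195 306 a 9.1 zmed 41.8
side riser 1109 c 519.4 -334.7 wh 329 84 a 0.2 zmed 59.9
side cap 59 [614.4  63.5 318.1] [603.  51. 314.] [629.  74. 321.]
side neck 278 [612.4  66.6 297.2] [601.  47. 268.] [629.  76. 321.]
side body 2080 [679.4 116.8 156. ] [ 586. -148.   95.] [797. 183. 220.]
side greenb 1186 [ 642.1 -295.6  181.4] [ 594. -351.   95.] [ 797. -151.  296.]
```

```bash
python3 - <<'E'
from h import *
from scipy.optimize import least_squares
for n,bx in [('top',0),('side',0)]:
    c=dict(np.load(n+'0.npz')); P=cloud(c)
    def zone(x0,x1,y0,y1,z0,z1): return (P[...,0]>x0)&(P[...,0]<x1)&(P[...,1]>y0)&(P[...,1]<y1)&(P[...,2]>z0)&(P[...,2]<z1)
    for nm,z,r in [('neck',(590,650,30,95,260,306),13.5),('body',(575,660,20,105,95,218),29.5)]:
        Q=P[zone(*z)][:,:2]
        s=least_squares(lambda p:np.hypot(*(Q-p).T)-r,[616,60],loss='soft_l1')
        print(n,nm,len(Q),s.x.round(1))
    m=zone(470,560,235,430,37,45); Q=P[m][:,:2].astype(np.float32)
    print(n,'block',len(Q),cv2.minAreaRect(Q), Q.mean(0))
    for q in ['keyhole','riser_spot','key_head','key_yellow']:
        robot.read_camera(n)
        for d in robot.place_of(n,q)[:2]:
            v,u=d['at']; z={'keyhole':90,'riser_spot':60,'key_head':70,'key_yellow':42}[q]
            print(q,px2w(c,u,v,z=z).round(1),round(d['p'],2))
print({k:np.round(v,1) for k,v in robot.sense().items()})
E
```

```text
top neck 33 [615.8  58.4]
top body 140 [616.9  58.5]
top block 673 ((520.2141723632812, 333.4832763671875), (165.2399139404297, 56.45627212524414), 81.23603057861328) [519.14825 331.7953 ]
keyhole [487.   14.8  90. ] 0.59
riser_spot [ 446.6 -343.6   60. ] 0.61
key_head [422.5 363.5  70. ] 0.64
key_head [502.2 481.7  70. ] 0.55
key_yellow [506.7 290.5  42. ] 0.6
key_yellow [524.9 329.6  42. ] 0.52
side neck 214 [617.2  58.3]
side body 1034 [617.7  57.4]
side block 1218 ((520.557373046875, 332.7579345703125), (167.6239471435547, 59.6248779296875), 80.71076202392578) [515.31006 344.24985]
keyhole [495.7  10.2  90. ] 0.87
riser_spot [ 441.5 -330.7   60. ] 0.74
key_head [605.4 371.5  70. ] 0.67
key_head [486.1 484.8  70. ] 0.67
key_yellow [520.6 323.4  42. ] 0.48
{'t': np.float64(2.2), 'joints': array([-78. ,  15.1,  91.9,  -0. ,  73. ,  -2.1]), 'qd': array([ 0. ,  0. ,  0. , -0.1, -0. ,  0.1]), 'effort': array([  0. , -50.2, -35.7,   0.1,   0. ,  -0. ]), 'position': array([ 164.2, -654.7,  238.7]), 'eef_rot': array([-180. ,    0. ,   14.1]), 'contact_force': array([-0.7, -0.6, -0.7]), 'wrist_torque': array([ 0., -0.,  0.]), 'grasp_force': np.float64(0.0), 'grip_width': np.float64(1.0)}
```

```bash
python3 - <<'E'
from h import *
s=lambda: {k:np.round(robot.sense()[k],1).tolist() for k in ['t','position','eef_rot','contact_force','grip_width','grasp_force']}
robot.line_to([164.2,-654.7,400],velocity=300)
robot.movep([617,58.3,400],[180,0,90]); print(s())
robot.command_gripper(0.6)
robot.line_to([617,58.3,267],velocity=200); print(s())
robot.command_gripper(0.0,40); print(s())
robot.line_to([617,58.3,310],velocity=80); print(s())
c=cam('side'); save(c['img'],'s1.png')
E
```

```text
{'t': 5.9, 'position': [617.1, 57.5, 400.0], 'eef_rot': [-180.0, 0.0, 89.9], 'contact_force': [-1.0, -0.4, 0.5], 'grip_width': 1.0, 'grasp_force': 0.0}
{'t': 7.4, 'position': [617.7, 58.4, 268.3], 'eef_rot': [179.9, -0.0, 90.0], 'contact_force': [0.6, -0.1, 0.3], 'grip_width': 0.6, 'grasp_force': 0.0}
{'t': 7.9, 'position': [617.3, 58.3, 268.2], 'eef_rot': [179.9, -0.0, 90.0], 'contact_force': [-1.7, 0.1, 4.7], 'grip_width': 0.3, 'grasp_force': 40.0}
{'t': 8.6, 'position': [616.9, 58.3, 310.0], 'eef_rot': [-180.0, -0.0, 90.0], 'contact_force': [0.2, 0.2, -5.2], 'grip_width': 0.3, 'grasp_force': 40.0}
```

View pics/s1.png

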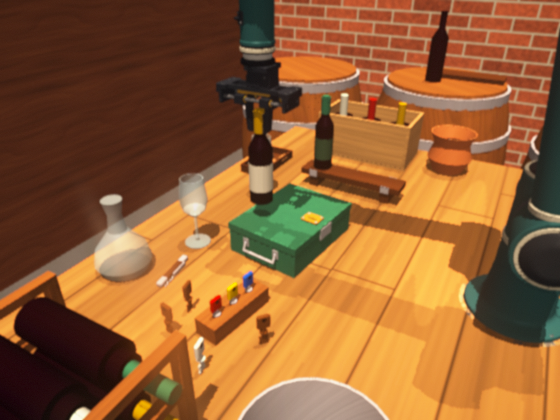

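The bottle hangs upright from the gripper at (260,150). Now I carry it to the riser.

```bash
python3 - <<'E'
from h import *
s=lambda: {k:np.round(robot.sense()[k],1).tolist() for k in ['t','position','eef_rot','contact_force','grip_width','grasp_force']}
robot.line_to([449.5,-335.5,310],[180,0,90],velocity=180)
robot.line_to([449.5,-335.5,250],velocity=80); robot.dwell(0.2)
f0=robot.sense()['contact_force'][2]; print(s())
for z in np.arange(248,238.9,-1):
    robot.line_to([449.5,-335.5,z],velocity=30)
    f=robot.sense()['contact_force'][2]
    if f>f0+4: break
print(z,f0,f,s())
robot.command_gripper(0.7); robot.dwell(0.1); print(s())
robot.line_to([449.5,-335.5,330],velocity=150)
c=cam('top'); P=cloud(c); save(c['img'],'t2.png')
from scipy.optimize import least_squares
m=(abs(P[...,0]-449)<60)&(abs(P[...,1]+336)<60)
for z0,z1,r in [(70,198,29.5),(232,282,13.5)]:
    Q=P[m&(P[...,2]>z0)&(P[...,2]<z1)][:,:2]
    if len(Q)>5: print(len(Q),least_squares(lambda p:np.hypot(*(Q-p).T)-r,[449,-336],loss='soft_l1').x.round(1))
print('top z',np.nanmax(P[m&(P[...,2]<310)][:,2]),s())
E
```

```text
{'t': 12.2, 'position': [449.9, -335.8, 250.9], 'eef_rot': [179.9, 0.1, 90.0], 'contact_force': [0.3, -0.0, -5.6], 'grip_width': 0.3, 'grasp_force': 40.0}
242.0 -5.585072622520167 2.370228419181841 {'t': 14.0, 'position': [449.8, -335.9, 243.2], 'eef_rot': [179.9, 0.1, 90.0], 'contact_force': [-1.1, 0.7, 2.4], 'grip_width': 0.3, 'grasp_force': 40.0}
{'t': 14.7, 'position': [449.5, -335.5, 242.0], 'eef_rot': [-180.0, -0.0, 90.0], 'contact_force': [0.5, 0.1, -0.7], 'grip_width': 0.7, 'grasp_force': 0.0}
259 [ 449.2 -335.4]
67 [ 449.  -334.5]
top z 299.4643988417594 {'t': 15.5, 'position': [448.9, -335.0, 328.5], 'eef_rot': [-179.9, -0.1, 90.0], 'contact_force': [0.4, -0.5, -0.1], 'grip_width': 0.7, 'grasp_force': 0.0}
```

View pics/t2.png

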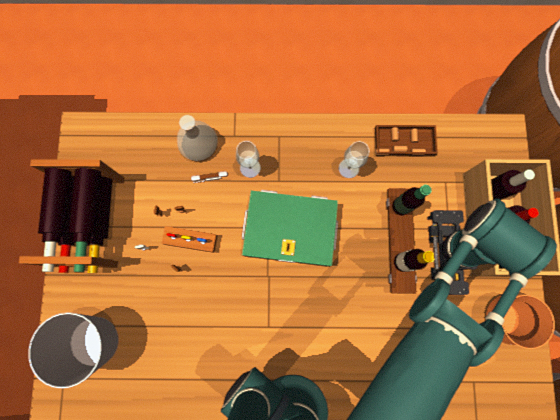

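The gold bottle stands on the riser at (410,260) and the lid is clear. I measure the lock again, then take the key.

```bash
python3 - <<'E'
from h import *
s=lambda: {k:np.round(robot.sense()[k],2).tolist() for k in ['t','position','eef_rot','contact_force','grip_width','grasp_force']}
robot.line_to([449.5,-335.5,400],velocity=300)
robot.movep([527.3,380.6,300],[180,0,81])
for n in ['top','side']:
    c=cam(n); np.savez(n+'1.npz',**c); P=cloud(c)
    v,u=np.mgrid[0:420,0:560]
    def plane(z): 
        r=np.stack([u,v,np.ones_like(u)],-1)@np.linalg.inv(c['K']).T@c['R']; o=-c['R'].T@c['t']
        return o+r*((z-o[2])/r[...,2])[...,None]
    hsv=cv2.cvtColor(c['img'],cv2.COLOR_RGB2HSV).astype(int); H,S,V=[hsv[...,i] for i in range(3)]
    m=(abs(P[...,2]-85)<4)&(abs(P[...,0]-551)<130)&(abs(P[...,1]-12)<170)
    Q=plane(85)[m][:,:2].astype(np.float32); print(n,'lid',cv2.minAreaRect(Q),Q.mean(0))
    X=plane(90); w=(abs(X[...,0]-491)<45)&(abs(X[...,1]-17)<45)
    m=w&(H>15)&(H<38)&(S>120)&(V>100); Q=X[m][:,:2].astype(np.float32); print(n,'rose',m.sum(),cv2.minAreaRect(Q))
    h=cv2.convexHull(Q); M=cv2.moments(h); print('hull c',M['m10']/M['m00'],M['m01']/M['m00'],M['m00'])
    hull=cv2.convexHull(Q); ins=np.array([cv2.pointPolygonTest(hull,tuple(map(float,p)),True)>6 for p in X[w][:,:2]])
    d=X[w][ins&(V[w]<100)][:,:2]; print('slot',len(d),d.mean(0) if len(d) else '')
    m=((H<6)|(H>174))&(S>150)&(V>90)&(P[...,2]>50)&(P[...,2]<100)&(abs(P[...,0]-526)<40)&(abs(P[...,1]-380)<40)
    print('red',P[m].mean(0),P[m].min(0),P[m].max(0))
print(s())
E
```

```text
top lid ((550.937255859375, 12.443862915039062), (273.80108642578125, 206.21315002441406), 83.50579071044922) [551.1631    11.690135]
top rose 182 ((476.6241455078125, 23.360855102539062), (47.30079650878906, 79.47744750976562), 69.4306640625)
hull c 483.435919195168 24.292167448566403 2605.3378367069563
slot 28 [471.70777508  34.38118479]
red [526.85522763 376.88005606  84.42838969] [522.37704681 367.2420344   67.83489432] [532.47121147 388.21088418  88.44663785]
side lid ((550.5594482421875, 14.474105834960938), (281.3236389160156, 209.91583251953125), 83.50428009033203) [549.75134   25.722202]
side rose 174 ((491.91156005859375, 17.88283348083496), (47.07965087890625, 51.10923385620117), 86.19363403320312)
hull c 491.7057671492983 17.93774430503924 2071.065292367959
slot 0 
red [524.97255733 384.44584309  73.91720706] [520.99736791 370.75220316  57.03611089] [530.41397895 395.09864538  87.74011921]
{'t': 18.58, 'position': [527.89, 379.81, 300.22], 'eef_rot': [179.98, -0.01, 80.93], 'contact_force': [0.43, -0.87, -0.48], 'grip_width': 0.7, 'grasp_force': 0.0}
```

```bash
python3 - <<'E'
from h import *
s=lambda: {k:np.round(robot.sense()[k],2).tolist() for k in ['t','position','eef_rot','contact_force','wrist_torque','grip_width','grasp_force']}
robot.command_gripper(0.5)
robot.line_to([527.2,380.6,100],[180,0,81],velocity=250)
robot.line_to([527.2,380.6,53],velocity=80); robot.dwell(0.2); print(s())
robot.command_gripper(0.0,15); robot.dwell(0.2); print(s())
# relieve lateral force
f=np.array(robot.sense()['contact_force']); print(f)
robot.command_gripper(0.0,45); robot.dwell(0.1); print(s())
p=robot.sense()['position']
robot.line_to([527.2,380.6,100],velocity=60); print(s())
robot.line_to([527.2,380.6,150],velocity=150)
c=cam('side'); save(cv2.resize(c['img'][200:340,130:330],None,fx=4,fy=4,interpolation=cv2.INTER_CUBIC),'s3.png')
print(s())
E
```

```text
{'t': 20.92, 'position': [527.72, 380.97, 53.75], 'eef_rot': [179.94, -0.05, 81.0], 'contact_force': [0.51, 0.15, -0.2], 'wrist_torque': [-0.1, 0.0, -0.0], 'grip_width': 0.5, 'grasp_force': 0.0}
{'t': 21.73, 'position': [527.21, 380.6, 53.03], 'eef_rot': [180.0, 0.0, 81.0], 'contact_force': [-0.07, 0.1, 0.04], 'wrist_torque': [-0.0, -0.08, -0.01], 'grip_width': 0.1, 'grasp_force': 15.0}
[-0.07235782  0.10228862  0.03738139]
{'t': 22.05, 'position': [527.21, 380.61, 53.0], 'eef_rot': [180.0, -0.0, 81.0], 'contact_force': [-0.15, 0.15, 0.66], 'wrist_torque': [-0.02, -0.05, 0.01], 'grip_width': 0.1, 'grasp_force': 45.0}
{'t': 22.98, 'position': [526.91, 380.38, 99.67], 'eef_rot': [-179.97, 0.03, 81.0], 'contact_force': [0.22, 1.08, -1.6], 'wrist_torque': [-0.04, -0.1, 0.02], 'grip_width': 0.1, 'grasp_force': 45.0}
{'t': 23.52, 'position': [526.66, 380.22, 149.01], 'eef_rot': [-179.94, 0.05, 81.0], 'contact_force': [0.28, -0.21, -1.63], 'wrist_torque': [-0.0, -0.03, -0.01], 'grip_width': 0.1, 'grasp_force': 45.0}
```

View pics/s3.png

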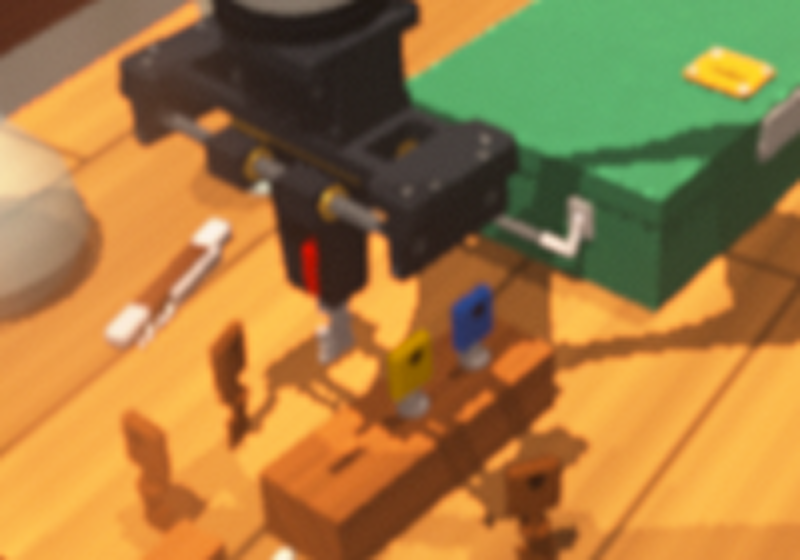

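The red key is in the gripper (red at (310,265) in the crop), and the blue and yellow keys are still in the block. Now I move over the lock.

```bash
python3 - <<'E'
from h import *
s=lambda: {k:np.round(robot.sense()[k],2).tolist() for k in ['t','position','eef_rot','contact_force','wrist_torque','joints','grasp_force']}
robot.line_to([526,370,195],velocity=150)
robot.line_to([490.3,18.7,195],[180,0,173.5],velocity=170)
robot.line_to([490.3,18.7,138],velocity=100); robot.dwell(0.3); print(s())
c=cam('side'); P=cloud(c)
u,v,w=c['K']@(c['R']@np.array([490.3,18.7,97])+c['t']); print(u/w,v/w)
save(cv2.resize(c['img'][165:255,250:370],None,fx=6,fy=6,interpolation=cv2.INTER_CUBIC),'s4.png')
t=cam('top'); print(cv2.imwrite('pics/t4raw.png',t['img'][...,::-1]))
E
```

```text
{'t': 27.22, 'position': [490.8, 18.67, 138.71], 'eef_rot': [179.99, 0.08, 173.5], 'contact_force': [0.73, -0.38, -1.26], 'wrist_torque': [0.1, -0.14, 0.01], 'joints': [-0.73, 0.08, 119.98, 0.0, 59.87, -84.22], 'grasp_force': 45.0}
312.28938773188924 215.5641889089754
True
```

View pics/s4.png

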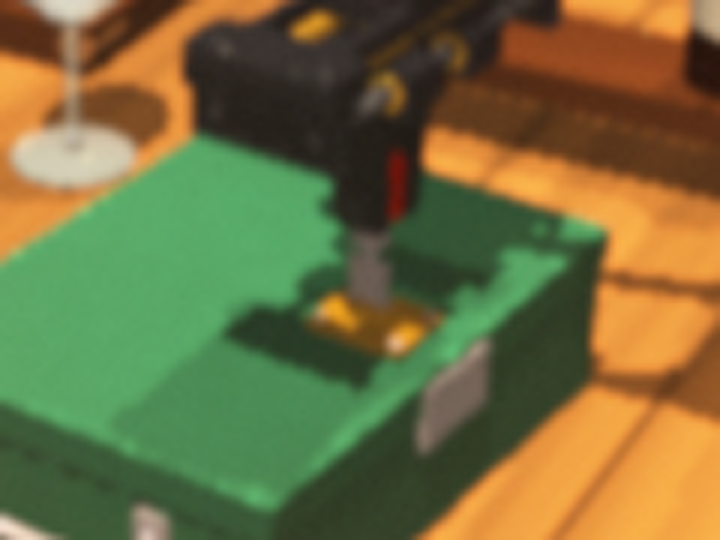

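The key tip is at crop (372,303), i.e. pixel (312,215.5), which matches the projection. The rose is centred just beneath it. Now I insert under force guidance.

```bash
python3 - <<'E'
from h import *
S=robot.sense
xy=np.array([491.0,18.4]); 
robot.line_to([*xy,135],velocity=40); robot.dwell(0.3)
f0=np.mean([np.array(S()['contact_force']) for _ in range(3)],0); print(f0.round(2),S()['t'])
z=135.0; n=0
while z>121 and n<45:
    n+=1
    robot.line_to([*xy,z],velocity=25); robot.dwell(0.05)
    st=S(); f=np.array(st['contact_force'])-f0; tq=np.array(st['wrist_torque'])
    print(round(z,1),xy.round(2),f.round(1),tq.round(2),np.round(st['position'],1))
    lat=np.hypot(*f[:2])
    if lat>2: xy=xy+np.clip(0.15*f[:2],-0.6,0.6)
    if f[2]>14: z+=0.5; 
    elif f[2]<8: z-=1.0
    if f[2]>25: break
print(S()['t'])
E
```

```text
[-0.53  0.78 -0.35] 27.8667
135.0 [491.   18.4] [-0.4 -1.6 -0.5] [ 0.03 -0.15  0.01] [491.   18.4 135. ]
134.0 [491.   18.4] [ 0.6 -0.1  0.3] [ 0.06 -0.16 -0.01] [491.   18.4 133.9]
133.0 [491.   18.4] [-0.4 -0.   0.4] [ 0.03 -0.12 -0.06] [491.   18.4 133. ]
132.0 [491.   18.4] [ 0.4 -0.4 -0.3] [ 0.01 -0.12  0.01] [490.9  18.4 131.9]
131.0 [491.   18.4] [-0.3 -0.7 -0.1] [ 0.   -0.16 -0.03] [491.   18.4 130.9]
130.0 [491.   18.4] [ 1.4 -0.5  0.6] [-0.01 -0.11 -0.  ] [490.9  18.4 130. ]
129.0 [491.   18.4] [ 0.6 -1.9 -1.2] [ 0.03 -0.14  0.01] [491.   18.4 129. ]
128.0 [491.   18.4] [ 0.1 -0.8 -0.4] [ 0.   -0.06 -0.01] [490.9  18.4 127.9]
127.0 [491.   18.4] [-1.8 -1.4  4.9] [-0.11  0.23 -0.02] [491.1  18.3 127.5]
126.0 [490.72  18.18] [-2.9 -1.4  9. ] [-0.    0.45 -0.02] [491.3  18.1 127.2]
126.0 [490.29  17.98] [-1.8 -1.3  8. ] [0.08 0.3  0.  ] [491.1  18.1 127.2]
125.0 [490.01  17.78] [-3.3 -0.2 12.5] [ 0.1   0.47 -0.01] [491.2  17.9 127. ]
125.0 [489.52  17.75] [-2.5 -0.2 11.5] [0.14 0.3  0.04] [491.   17.9 127. ]
125.0 [489.14  17.72] [-0.7 -1.2  8.9] [0.11 0.14 0.06] [490.9  17.9 
[... 1688 characters left out ...]
 ]
125.0 [488.82  17.56] [-1.2  0.1  9.6] [0.19 0.   0.03] [490.8  17.8 127. ]
125.0 [488.82  17.56] [-1.  -0.2 10.4] [0.21 0.03 0.  ] [490.8  17.8 127. ]
125.0 [488.82  17.56] [-1.5  0.3  8.7] [0.2  0.07 0.04] [490.8  17.8 127. ]
125.0 [488.82  17.56] [-0.8  0.6  9.2] [0.28 0.01 0.03] [490.8  17.8 127. ]
125.0 [488.82  17.56] [ 0.  -0.4  8.2] [ 0.17 -0.03 -0.  ] [490.8  17.8 127. ]
125.0 [488.82  17.56] [-0.4  0.2 10.2] [0.18 0.01 0.01] [490.7  17.8 127. ]
125.0 [488.82  17.56] [-1.1  0.2  9.3] [ 0.19 -0.03  0.07] [490.8  17.8 127. ]
125.0 [488.82  17.56] [-1.4  0.8  9.6] [0.16 0.03 0.01] [490.8  17.8 127. ]
125.0 [488.82  17.56] [-0.6  0.2  8.9] [0.21 0.04 0.04] [490.8  17.8 127. ]
41.3667
```

```bash
python3 - <<'E'
from h import *
S=robot.sense
b=np.array([488.8,17.6]); t0=S()['t']
for i,(dx,dy) in enumerate([(0,.5),(-.5,.5),(-.5,1.1),(-1,1.1),(-1.5,1.1),(-1.5,1.8),(-2,1.8),(-2.,0.6),(-1,-.5),(0,1.8)]):
    yaw=173.5+(2.5 if i%2 else -2.5)
    robot.line_to([*(b+[dx,dy]),125.3],[180,0,yaw],velocity=12)
    st=S(); p=np.array(st['position'])
    print(dx,dy,round(st['t']-t0,2),p.round(1),np.round(st['contact_force'],1),np.round(st['wrist_torque'],2),round(st['eef_rot'][2],1))
    if p[2]<125.9 or st['contact_force'][2]<3: break
    if st['t']>t0+4: break
E
```

```text
0 0.5 0.25 [489.7  17.8 125.9] [ 0.5 -2.2  1.8] [-0.37 -0.16  0.  ] 171.0
```

```bash
python3 - <<'E'
from h import *
S=robot.sense
xy=np.array([489.7,17.8]); t0=S()['t']; print(t0)
robot.line_to([*xy,120.5],[180,0,173.5],velocity=30)
st=S(); print(round(st['t']-t0,2),np.round(st['position'],1),np.round(st['contact_force'],1),np.round(st['wrist_torque'],2))
z=120.5; sg=1; f=np.array(st['contact_force']); 
while S()['t']-t0<8.5:
    if f[2]<16: z-=1.0
    elif f[2]>24: z+=1.0
    lat=f[:2]; xy=xy+np.where(abs(lat)>2,np.clip(0.1*lat,-.3,.3),0)
    robot.line_to([*xy,z],[180,0,173.5+7*sg],velocity=20); sg=-sg
    st=S(); f=np.array(st['contact_force']); p=np.array(st['position'])
    print(round(st['t']-t0,2),round(z,1),xy.round(1),p.round(1),f.round(1),round(st['eef_rot'][2],1))
    if f[2]>30: break
    if p[2]<101.6: break
E
```

```text
41.6167
0.32 [489.   17.7 119.6] [-0.4 -1.7 -1.3] [-0.23 -0.08 -0.02]
0.59 119.5 [489.7  17.8] [489.3  17.  119.2] [-0.9 -4.8  0.3] -179.6
0.98 118.5 [489.7  17.5] [489.5  17.3 118.5] [-1.6 -4.3  0.1] 166.6
1.38 117.5 [489.7  17.2] [489.6  16.8 118. ] [-2.2 -5.   3.9] -179.4
1.77 116.5 [489.5  16.9] [489.5  17.  116.9] [-2.  -1.8  5.3] 166.7
2.16 115.5 [489.3  16.9] [489.6  16.6 116.3] [-3.4 -4.1  7.1] -179.3
2.55 114.5 [489.   16.6] [489.3  16.9 114.7] [-1.7  0.   3.1] 166.8
2.94 113.5 [489.   16.6] [489.4  16.5 113.9] [-1.7 -3.2  5.6] -179.4
3.33 112.5 [489.   16.3] [489.   16.8 112.1] [ 0.4  0.6 -1.4] 166.7
3.73 111.5 [489.   16.3] [489.   16.3 111.5] [-0.8 -0.   2. ] -179.6
4.12 110.5 [489.   16.3] [489.2  16.6 110.5] [0.6 1.5 0.9] 166.6
4.51 109.5 [489.   16.3] [489.4  16.2 110.2] [-1.7  0.4  4.8] -179.4
4.9 108.5 [489.   16.3] [489.3  16.6 108.8] [-0.5  3.3  4.1] 166.7
5.29 107.5 [489.   16.6] [489.2  16.3 108.2] [-1.6  0.6  6.7] -179.3
5.68 106.5 [489.   16.6] [489.   16.6 106.3] [0.8 1.9 0.7] 166.8
6.07 105.5 [489.   16.6] [488.9  16.3 105.6] [-1.  -0.7  3.6] -179.6
6.47 104.5 [489.   16.6] [488.6  16.6 104.1] [-0.5  1.4 -1.5] 166.6
6.86 103.5 [489.   16.6] [488.7  16.4 103.4] [-0.3 -0.5  1.6] -179.6
7.25 102.5 [489.   16.6] [488.9  16.7 102.3] [ 0.9  1.2 -1.8] 166.6
7.64 101.5 [489.   16.6] [489.   16.4 101.7] [ 0.4 -1.   2. ] -179.6
8.03 100.5 [489.   16.6] [489.3  16.7 100.9] [-0.5  0.3  3.5] 166.6
```

```bash
python3 - <<'E'
from h import *
S=robot.sense
def pr(): st=S(); print(round(st['t'],2),np.round(st['position'],1),np.round(st['contact_force'],1),np.round(st['wrist_torque'],3),round(st['eef_rot'][2],1),st['grasp_force'],np.round(st['joints'][5],1))
robot.line_to([489,16.6,99.5],[180,0,173.5],velocity=15); robot.dwell(0.1); pr()
for y in (140,108,76):
    robot.line_to([489,16.6,99.7],[180,0,y],velocity=60); pr()
robot.dwell(0.15); pr()
E
```

```text
50.02 [489.6  16.5 100.8] [-3.2 -0.1 10.3] [0.064 0.432 0.008] 173.6 45.002341847866774 -84.6
50.76 [489.7  17.1 100.8] [-2.2  1.8  8.4] [0.397 0.25  0.061] 140.1 45.00191029161215 -51.1
51.47 [490.3  17.5 100.8] [-0.2  4.   6.2] [ 0.592 -0.009  0.062] 108.1 45.0016001611948 -19.1
52.17 [490.8  17.5 100.8] [2.6 5.5 5.1] [ 0.687 -0.349  0.087] 76.2 45.001340322196484 12.8
52.33 [490.8  17.5 100.9] [1.4 5.  5.8] [ 0.767 -0.372  0.158] 76.2 45.00131640583277 12.8
```

```bash
python3 -c "
from h import *
st=robot.sense(); print(st['t'],np.round(st['wrist_torque'],3),np.round(st['contact_force'],1))
print(robot.job_done())"
```

```text
52.325 [ 0.767 -0.372  0.158] [1.4 5.  5.8]
the job is handed in; nothing more can be done
None
```

I handed the job in at 52.3 s. The gold-capped bottle was set down and released on the riser. By force and torque readings, the red key is fully home and held at the quarter-turn stop with a 45 N grip. `job_done()` gave no verdict, and I took no picture after the turn.

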